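# Clear the taped bay and tip the bit case into it

## Task

The small black case standing on end has to lie flat in the taped bay beside it. First push the roll of masking tape flat along the bench until it is completely outside the tape outline of the bay, then push the standing case near its top so that it topples into the bay by itself and comes to rest lying flat within the outline; once it is down, do not touch it again. Only push with the fingers, never lift or carry the roll or the case, leave everything else on the bench where it is, and finish with the robot clear.

Things in the scene. Friction and masses are not known exactly. Their poses are not given: they have to be found in the camera images.
- bay: Rectangle marked on the bench with flat strips of cream masking tape 20 mm wide (under 1 mm thick); outer outline 160 mm along its x by 220 mm along its y. Origin at its centre on the bench, z up. The case stands astride one of its short ends (its +y or -y end, it varies), 91 to 114 mm from its centre along y; x and y axes of bay and case are parallel to within about 4 degrees.
- case: Loose hard plastic bit case, black with grey panels on both (like) faces, about 0.4 kg, standing on end: 110 mm wide along its x, 45 mm thick along its y, 160 mm tall along its z. Origin at the centre of its underside. Toppled about its lower edge towards the bay (along its own +y or -y), its 160 mm lie along the bay's length; it goes over by itself beyond about 16 degrees.
- case_center (a point): Middle of the case, 80 mm above its underside while standing.
- case_corner_a (a point): Corner of the case's outline, mid-thickness: x +55 mm, at the underside.
- case_corner_b (a point): Corner of the case's outline, mid-thickness: x -55 mm, at the underside.
- case_corner_c (a point): Corner of the case's outline, mid-thickness: x +55 mm, at the top end.
- case_corner_d (a point): Corner of the case's outline, mid-thickness: x -55 mm, at the top end.
- roll: Loose roll of cream masking tape lying flat inside the bay: 100 mm outer diameter, 76 mm hole through it, 25 mm high, about 0.12 kg. Origin at the centre of its underside, z up. It slides on the bench and can be pushed from outside or by a closed fingertip in its hole. The bench is free beyond the bay's end that lies away from the case.
- tray: Bystander: open grey plastic tray of screws, 100 mm along its x, 80 mm along its y, 35 mm high, loose, behind the standing case on the side away from the bay, about 40 mm from it. Origin at the centre of its underside.
- can: Bystander: spray can, 56 mm diameter, 135 mm high, standing about 150 mm from the case on the side of the case's +x. Origin at the centre of its underside.
- driver: Bystander: yellow-handled screwdriver, 190 mm long along its x, lying on the robot's side of the case. Origin on its underside.
- battery: Bystander: black tool battery, 75 by 110 mm, 63 mm high, to the right. Origin at the centre of its underside.
- measure: Bystander: yellow tape measure, 75 by 40 mm, 70 mm high, far to the right. Origin at the centre of its underside.
- flatcase: Bystander: larger black organiser case lying flat, 160 by 200 mm, 45 mm high, far to the left. Origin at the centre of its underside.
There are look-alikes about, which are no part of the job. Of the things shaped like the roll, the cream one is meant.

How it is judged:
By the outcome, as a careful person would: the job done as asked, in the order asked, and still so for the second after the job is handed in, with the robot touching nothing.
It also fails if it takes over 46 s, if anything falls off the work surface, if the arm or the gripper's body presses on something with over 40 N, if the wrist force passes 120 N, or if a joint passes its speed limit or range.

## Robot

A 6-joint arm with a two-finger parallel gripper is mounted at the origin on the work surface. World frame = base frame: x ahead of the robot, y to its left, z up, the work surface at z = 0. Lengths are in mm, angles in rad, forces in N, time in s.
With the tool pointing down it reaches from about 400 to 925 mm from the base axis. Payload 12.5 kg.
Tool frame: the origin (TCP) lies between the finger pads; the fingertips stand 11 mm ahead of it and the grasp point (between the pads) lies 8 mm behind it (env.tip_extent is the distance from the TCP to the fingertips, in mm); x points along the fingers, z is the direction in which the jaws open and shut, and the axes are right-handed (so a half turn about x gives the same grasp; the last joint's range is limited). The gripper opens to 95 mm and grips with 3 to 60 N. Pads are 20 mm wide; open, the fingers measure 119 mm over their backs; the gripper's body (75 mm by 180 mm) begins 59 mm behind the grasp point.
Start: joints at [1.106, 0.491, 1.559, -0, 1.092, -0.106], TCP at [219.453, 585.223, 225.661] pointing down, gripper open.
Joint ranges: [-3.1, 3.1], [-0.84, 2.19], [0.05, 2.79], [-1.13, 4.28], [0.06, 2.93], [-2.69, 2.69]. Speed limits (rad/s): [2.22, 2.22, 2.79, 3.14, 3.14, 3.14].

## Interface

Orientations are given as [roll, pitch, yaw] about the fixed x, y, z axes, in that order (R = Rz(yaw) Ry(pitch) Rx(roll)).
In Python, from cell import status, imaging, env gives the robot as it stands. The module is installed in compiled form; this text tells all that it offers.
- The arm moves only by the tool apply_moves, never from a script. Its argument "increments" is a list of rows, each a list of 5 numbers: the closure, from 0 (fully open) to 1 (shut), then the shift along the tool's x, y, z in mm, then the turn about the tool's x in degrees. A call has 1 to 10 rows; each row shifts and turns the commanded pose from where the row before left it, along the tool's axes as they then stand; what a row does not reach is not made up. A row lasts 1/10 s, in which the tool goes at most 50 mm and 8.59 degrees, less where a joint would pass 70% of its speed; a pose out of reach is approached as far as the arm can. A call with a gripper value outside its range is refused whole. The fingers move at their own pace and stop on an object; the grip force is fixed at half the most. Time passes only in rows, so rows that do not move let the fingers close. It gives the time, the measured TCP pose, the force and the opening at its end, in the units of the state.
- status.state(): the state, without advancing time (a new reading comes with each control period).
- imaging.read_camera(name): name is "scene" or "top"; returns a dict with "pixels" (480x640x3 uint8, red, green, blue), "fovy" (degrees; the focal length in pixels is half the picture's height over the tangent of half this angle, whatever the lens; pixels are square), "cx", "cy" (the principal point, pixels), "R" (3x3) and "t" (3): a world point X has camera coordinates R X + t. Camera axes: x right, y down, z forward; pixel columns grow to the right and rows downward; lengths in mm; the calibration is good to about 2 mm. A picture is of the moment at which its call begins. There is no depth.
- env.job_done(): hands the job in, once; it reports no verdict.
The state is a dict: "t": time; "joints": joint angles; "qvel": joint speeds; "tau": joint torques, N m; "eef_pos": TCP position; "tcp_rot": TCP orientation; "ft_force": force on the tool from outside, world axes, zero at the start; "moment": the same for the moment, N m; "opening": opening from 0.0 (shut) to 1.0 (fully open).
Only numpy, scipy, OpenCV 4.12 (cv2) and the standard library are available. Lean on these libraries where they do the work, as an engineer would, in place of code of your own. Each camera call takes 0.05 s, during which the arm holds its last target. There are 200 camera calls.

## Working session

There is one attempt and no reset: what is moved stays moved. The work goes in short steps, Python scripts to look and compute and a tool call to move; the robot and the scene stay as the last step left them, time stands still between calls to the robot, and variables do not carry over. Pictures are saved under pics/ and viewed, about 8 in all and at most 12, crops included, and the job is handed in when it is done.

Besides the shell and the picture viewer there is one more tool, called after "Emit:" in YAML: its name, and indented under it one key for each argument. apply_moves: Moves the arm, as the interface text tells. Its arguments: {"type":"object","properties":{"increments":{"type":"array"}},"required":["increments"]}

```bash
mkdir -p pics; cat > h.py <<'E'
import numpy as np, cv2
from cell import status, imaging, env
def snap(n,f):
    c=imaging.read_camera(n); cv2.imwrite(f,cv2.cvtColor(c["pixels"],cv2.COLOR_RGB2BGR)); return c
def ray(c,u,v,z=0):
    f=240/np.tan(np.radians(c["fovy"])/2); R=np.array(c["R"]);t=np.array(c["t"])
    d=R.T@np.array([(u-c["cx"])/f,(v-c["cy"])/f,1]); o=-R.T@t
    return o+d*(z-o[2])/d[2]
def proj(c,X):
    f=240/np.tan(np.radians(c["fovy"])/2); p=np.array(c["R"])@np.array(X)+np.array(c["t"])
    return [c["cx"]+f*p[0]/p[2],c["cy"]+f*p[1]/p[2]]
E
python3 - <<'E'
from h import *
import pickle
for n in("top","scene"):
    c=snap(n,f"pics/{n}1.png"); pickle.dump(c,open(n+".pkl","wb")); print(n,c["fovy"],c["cx"],c["cy"],np.round(-np.array(c["R"]).T@c["t"]),np.round(c["R"],2).tolist())
print(status.state())
E
```

```text
top 42.439663120656405 317.71083938216213 228.1695557730388 [ 228.    9. 1657.] [[0.02, -1.0, 0.0], [-0.98, -0.02, -0.18], [0.18, 0.0, -0.98]]
scene 44.76672554112268 323.4992304127492 240.34766144608938 [1531. -357. 1351.] [[0.37, 0.93, -0.02], [0.68, -0.28, -0.67], [-0.63, 0.23, -0.74]]
{'t': 0.1, 'joints': array([ 1.10639956e+00,  4.91529204e-01,  1.55940939e+00, -1.38650262e-05,
        1.09170877e+00, -1.05578786e-01]), 'qvel': array([ 5.06066056e-04, -1.16914566e-03, -1.96029248e-03, -2.59022737e-05,
        6.97526612e-04,  8.74434012e-04]), 'tau': array([ 1.33253117e-03, -6.13624334e+01, -2.58603269e+01,  6.93189609e-02,
        4.71279770e-02, -1.32109764e-05]), 'eef_pos': array([219.35196545, 585.01280597, 225.0943996 ]), 'tcp_rot': array([ 3.0476728 ,  1.56974155, -2.02352777]), 'ft_force': array([ 0.02776713, -0.71702501,  0.06605315]), 'moment': array([-0.01367498, -0.01075112,  0.0033544 ]), 'opening': 1.0012344715329098}
```

View pics/top1.png

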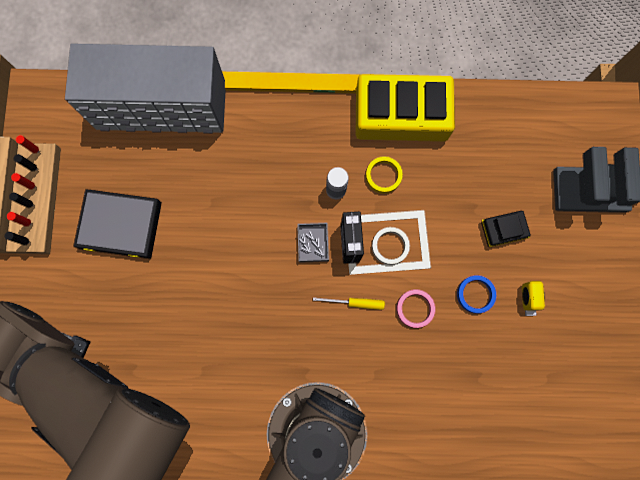

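View pics/scene1.png

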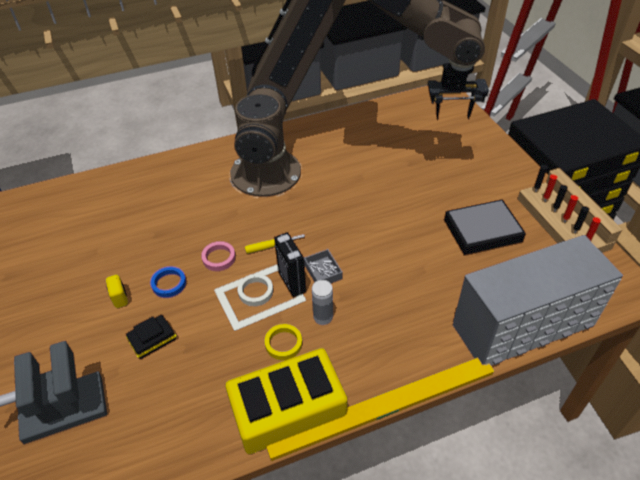

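The top picture shows the case at (352,237), the bay outline around (390,241) and the tray at (312,243). Things shaped like the roll: yellow (384,174), cream (391,246), pink (416,308), blue (477,295). I choose the cream one inside the bay. Next I check it in a close crop.

```bash
python3 - <<'E'
from h import *
import pickle
c=pickle.load(open("top.pkl","rb"))
im=cv2.cvtColor(c["pixels"],cv2.COLOR_RGB2BGR)[150:330,290:510]
im=cv2.resize(im,None,fx=3.3,fy=3.3,interpolation=cv2.INTER_CUBIC)
cv2.imwrite("pics/crop1.png",im)
g=c["pixels"].astype(int); m=((g.min(2)>190)).astype(np.uint8); m[:,:340]=0;m[:200]=0;m[280:]=0;m[:,450:]=0
n,l,s,ce=cv2.connectedComponentsWithStats(m)
for i in range(1,n):
  if s[i,4]>20:
    pts=np.argwhere(l==i)[:,::-1].astype(np.float32); cn=cv2.convexHull(pts)
    print(s[i],ce[i],cv2.approxPolyDP(cn,4,True).reshape(-1,2).tolist())
for n,u,v,z in [("roll",391,246,25),("pink",416,308,25),("blue",477,295,25)]: print(n,ray(c,u,v,z))
for p in [(368,215),(425,211),(430,267),(350,273)]: print(p, ray(c,*p))
E
```

```text
[ 351  211   79   63 1231] [399.18277823 242.62388302] [[429.0, 267.0], [351.0, 273.0], [361.0, 216.0], [423.0, 211.0]]
[346 216  12   8  69] [351.88405797 219.30434783] [[357.0, 222.0], [347.0, 223.0], [346.0, 217.0], [357.0, 216.0]]
[373 228  36  36 389] [390.57583548 245.1311054 ] [[408.0, 251.0], [397.0, 262.0], [385.0, 262.0], [374.0, 252.0], [374.0, 237.0], [385.0, 228.0], [398.0, 229.0], [407.0, 237.0]]
[348 243  12   8  71] [353.71830986 246.47887324] [[359.0, 249.0], [349.0, 250.0], [348.0, 244.0], [359.0, 243.0]]
roll [ 485.32116458 -186.18446975   25.        ]
pink [ 322.26242396 -251.97717011   25.        ]
blue [ 359.96132971 -412.93405481   25.        ]
(368, 215) [ 573.65291684 -126.1059399     0.        ]
(425, 211) [ 588.4905536  -282.28498165    0.        ]
(430, 267) [ 434.40408976 -294.4105518     0.        ]
(350, 273) [413.20986681 -78.93684905   0.        ]
```

View pics/crop1.png

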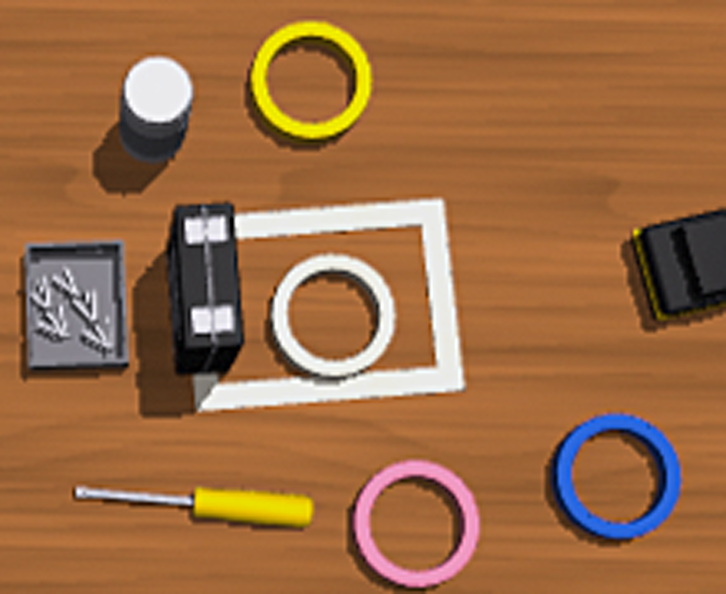

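The crop confirms the cream ring in the bay, with the case astride the bay's left end (world +y). The away direction is therefore about world -y. Now I get the numbers.

```bash
python3 - <<'E'
from h import *
import pickle
from scipy.optimize import least_squares
c=pickle.load(open("top.pkl","rb"));s=pickle.load(open("scene.pkl","rb"))
k=lambda u,v:(290+u/3.3-.35,150+v/3.3-.35)
P=[ray(c,*k(*p))[:2] for p in [(443,199),(464,389),(199,411)]]
L=[(80,110),(-80,110),(-80,-110)]
def tr(q,l): a=q[2]; ex=np.array([np.cos(a),np.sin(a)]); e=np.array([np.sin(a),-np.cos(a)]); return q[:2]+l[0]*ex+l[1]*e
f=least_squares(lambda q:np.concatenate([tr(q,l)-p for l,p in zip(L,P)]),[501,-178,.08]); print("bay",f.x,"res",f.fun.round(1))
r=ray(c,390.6,245.1,25)[:2]; e=tr(f.x,(0,1))-f.x[:2]; ex=tr(f.x,(1,0))-f.x[:2]
print("roll",r,"in bay e,x:",(r-f.x[:2])@e,(r-f.x[:2])@ex)
for n,z,ps in [("latch160",160,[(206,230),(211,319)]),("top160",160,[(178,206),(234,204),(243,346),(186,351)]),("tray35",35,[(25,243),(124,240),(127,365),(27,370)]),("batt63",63,[(640,235),(655,305)]),("can135",135,[(157,90)]),("base",0,[(178,373),(238,366)])]:
  for p in ps: print(n,ray(c,*k(*p),z).round())
t=s["pixels"][180:360,190:380]; cv2.imwrite("pics/crop2.png",cv2.cvtColor(cv2.resize(t,None,fx=3.3,fy=3.3,interpolation=cv2.INTER_CUBIC),cv2.COLOR_RGB2BGR))
E
```

```text
bay [ 5.00774422e+02 -1.78471941e+02  1.05255775e-01] res [ 0.5 -0.2 -0.2 -1.2 -0.3  1.4]
roll [ 487.72971653 -185.11256697] in bay e,x: 5.23337769652553 -13.67018687558265
latch160 [528. -74. 160.]
latch160 [461. -78. 160.]
top160 [546. -53. 160.]
top160 [549. -95. 160.]
top160 [ 441. -102.  160.]
top160 [437. -60. 160.]
tray35 [539.  66.  35.]
tray35 [544. -14.  35.]
tray35 [442. -19.  35.]
tray35 [436.  61.  35.]
batt63 [ 552. -425.   63.]
batt63 [ 496. -436.   63.]
can135 [643. -36. 135.]
base [441. -61.   0.]
base [ 448. -110.    0.]
```

View pics/crop2.png

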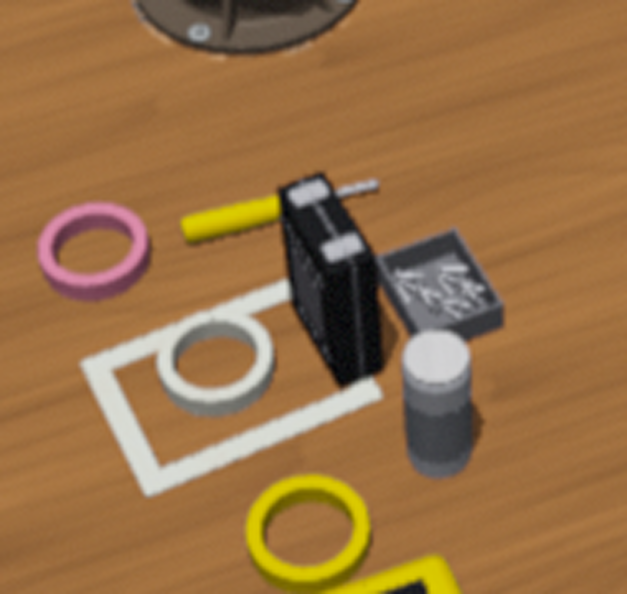

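The scene crop agrees: the case is at the bay's +y end, the tray is behind it, and the cream roll is in the bay. Measurements also match the given sizes:

| Thing | Position / size |
|---|---|
| Case centre | (494,-77), yaw about 0.065 |
| Case top face | 109x42 |
| Bay centre | (501,-178), yaw 0.105 |
| Roll | (488,-185) |

Next I work out the tool axes.

```bash
cat >> h.py <<'E'
from scipy.spatial.transform import Rotation as Ro
def go(*targets):
    s=status.state(); R=Ro.from_euler("xyz",s["tcp_rot"]).as_matrix(); p=s["eef_pos"]
    print("t",s["t"],"p",p.round(1),"F",s["ft_force"].round(1),"op",round(s["opening"],2)); print("axes",R.T.round(3).tolist())
    for q in targets:
        print(q,"tool shift",(R.T@(np.array(q)-p)).round(1)); p=np.array(q,float)
E
python3 -c "
from h import *
go((450,250,225),(488,-186,225),(488,-186,20))"
```

```text
t 0.1 p [219.4 585.  225.1] F [ 0.  -0.7  0.1] op 1.0
axes [[-0.0, -0.001, -1.0], [-0.936, 0.351, 0.0], [0.351, 0.936, -0.001]]
(450, 250, 225) tool shift [ 3.000e-01 -3.336e+02 -2.327e+02]
(488, -186, 225) tool shift [   0.4 -188.7 -394.9]
(488, -186, 20) tool shift [ 2.05e+02 -0.00e+00  2.00e-01]
```

Emit:
apply_moves:
  increments:
    - [1, 0, -33.4, -23.3, 0]
    - [1, 0, -33.4, -23.3, 0]
    - [1, 0, -33.4, -23.3, 0]
    - [1, 0, -33.4, -23.3, 0]
    - [1, 0, -33.4, -23.3, 0]
    - [1, 0, -33.4, -23.3, 0]
    - [1, 0, -33.4, -23.3, 0]
    - [1, 0, -33.4, -23.3, 0]
    - [1, 0, -33.4, -23.3, 0]
    - [1, 0, -33.4, -23.3, 0]

```text
t: 1.1
eef_pos: [451.0, 248.2, 225.5]
tcp_rot: [2.003, 1.571, -3.068]
ft_force: [0.4, -0.5, 0.2]
opening: 0.217
```

Emit:
apply_moves:
  increments:
    - [1, 0, 0, 0, 8.2]
    - [1, 0, 0, 0, 8.2]
    - [1, 0, 0, 0, 8.2]
    - [1, 0, 0, 0, 8.2]
    - [1, 0, 0, 0, 8.2]
    - [1, 0, 0, 0, 8.2]
    - [1, 0, 0, 0, 8.2]
    - [1, 0, 0, 0, 8.2]
    - [1, 0, 0, 0, 0]
    - [1, 0, 0, 0, 0]

```text
t: 2.1
eef_pos: [450.3, 249.7, 225.5]
tcp_rot: [-2.941, 1.57, -2.87]
ft_force: [-0.0, -1.0, 0.3]
opening: 0.004
```

```bash
python3 -c "
from h import *
go((488,-186,225),(488,-186,45))"
```

```text
t 2.1 p [450.3 249.7 225.5] F [-0.  -1.   0.3] op 0.0
axes [[-0.0, -0.0, -1.0], [-0.071, 0.997, -0.0], [0.997, 0.071, -0.0]]
(488, -186, 225) tool shift [   0.5 -437.3    6.6]
(488, -186, 45) tool shift [1.8e+02 0.0e+00 1.0e-01]
```

Emit:
apply_moves:
  increments:
    - [1, 0, -43.7, 0.7, 0]
    - [1, 0, -43.7, 0.7, 0]
    - [1, 0, -43.7, 0.7, 0]
    - [1, 0, -43.7, 0.7, 0]
    - [1, 0, -43.7, 0.7, 0]
    - [1, 0, -43.7, 0.7, 0]
    - [1, 0, -43.7, 0.7, 0]
    - [1, 0, -43.7, 0.7, 0]
    - [1, 0, -43.7, 0.4, 0]
    - [1, 0, -44, 0.4, 0]

```text
t: 3.1
eef_pos: [485.9, -188.0, 225.6]
tcp_rot: [0.674, 1.571, 0.745]
ft_force: [0.4, 0.3, 0.4]
opening: 0.002
```

Emit:
apply_moves:
  increments:
    - [1, 40, 0, 0, 0]
    - [1, 40, 0, 0, 0]
    - [1, 40, 0, 0, 0]
    - [1, 40, 0, 0, 0]
    - [1, 15, 0, 0, 0]
    - [1, 0, 0, 0, 0]
    - [1, 0, 0, 0, 0]

```text
t: 3.8
eef_pos: [486.3, -186.2, 51.0]
tcp_rot: [1.166, 1.571, 1.235]
ft_force: [-0.7, 0.1, 0.6]
opening: 0.004
```

```bash
python3 -c "
from h import *
go((488,-186,17),(488,-200,17),(488,-386,17))
c=snap('scene','pics/x.png')
t=c['pixels'][160:360,170:400]; cv2.imwrite('pics/crop3.png',cv2.cvtColor(cv2.resize(t,None,fx=3,fy=3,interpolation=cv2.INTER_CUBIC),cv2.COLOR_RGB2BGR))
"
```

```text
t 3.8 p [ 486.3 -186.2   51. ] F [-0.7  0.1  0.6] op 0.0
axes [[0.0, 0.0, -1.0], [-0.069, 0.998, 0.0], [0.998, 0.069, 0.0]]
(488, -186, 17) tool shift [34.   0.1  1.7]
(488, -200, 17) tool shift [ -0. -14.  -1.]
(488, -386, 17) tool shift [  -0.  -185.6  -12.8]
```

View pics/crop3.png

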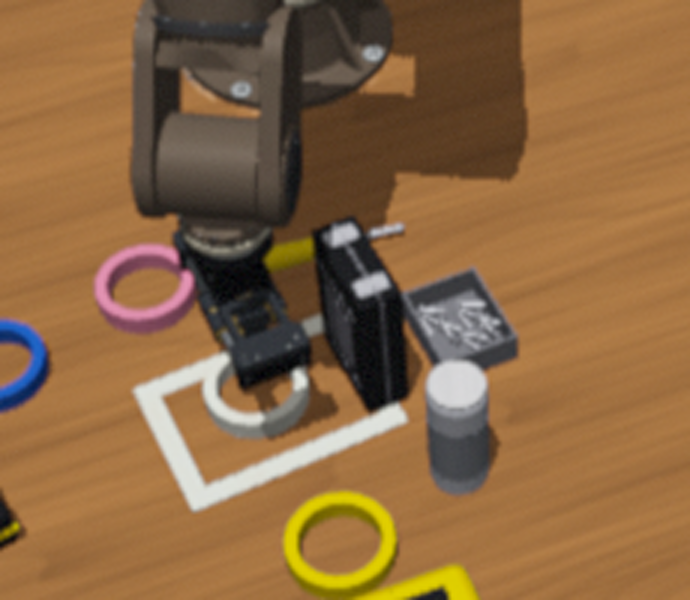

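The scene crop shows the gripper centred over the cream ring at about (255,395), clear of the case. I lower into the hole and push along world -y.

Emit:
apply_moves:
  increments:
    - [1, 16, 0, 1, 0]
    - [1, 16, 0, 0.7, 0]
    - [1, 0, 0, 0, 0]
    - [1, 0, -10, -0.7, 0]
    - [1, 0, -6, -0.4, 0]
    - [1, 0, -6, -0.4, 0]
    - [1, 0, -6, -0.4, 0]
    - [1, 0, -8, -0.5, 0]
    - [1, 0, -10, -0.7, 0]
    - [1, 0, -10, -0.7, 0]

```text
t: 4.85
eef_pos: [487.7, -242.9, 18.7]
tcp_rot: [1.645, 1.571, 1.712]
ft_force: [0.0, 2.1, 2.0]
opening: 0.007
```

Emit:
apply_moves:
  increments:
    - [1, 0, -12, -0.8, 0]
    - [1, 0, -12, -0.8, 0]
    - [1, 0, -12, -0.8, 0]
    - [1, 0, -12, -0.8, 0]
    - [1, 0, -12, -0.8, 0]
    - [1, 0, -12, -0.8, 0]
    - [1, 0, -12, -0.8, 0]
    - [1, 0, -12, -0.8, 0]
    - [1, 0, -12, -0.8, 0]
    - [1, 0, -12, -0.8, 0]

```text
t: 5.85
eef_pos: [487.8, -363.4, 18.6]
tcp_rot: [1.459, 1.571, 1.526]
ft_force: [0.1, 2.2, 2.3]
opening: 0.003
```

Emit:
apply_moves:
  increments:
    - [1, 0, -9, -0.6, 0]
    - [1, 0, -6, -0.4, 0]
    - [1, 0, -5, -0.3, 0]
    - [1, 0, -3, -0.2, 0]
    - [1, 0, 0, 0, 0]
    - [1, 0, 0, 0, 0]

```text
t: 6.45
eef_pos: [487.9, -385.4, 18.5]
tcp_rot: [-1.115, 1.571, -1.048]
ft_force: [0.5, 0.5, -0.3]
opening: 0.007
```

```bash
python3 -c "
from h import *
go()
c=snap('top','pics/x4.png')
t=c['pixels'][180:320,340:540]; cv2.imwrite('pics/crop4.png',cv2.cvtColor(cv2.resize(t,None,fx=4,fy=4,interpolation=cv2.INTER_CUBIC),cv2.COLOR_RGB2BGR))
"
```

```text
t 6.45 p [ 487.9 -385.4   18.5] F [ 0.5  0.5 -0.3] op 0.01
axes [[0.0, -0.0, -1.0], [-0.067, 0.998, -0.0], [0.998, 0.067, 0.0]]
```

View pics/crop4.png

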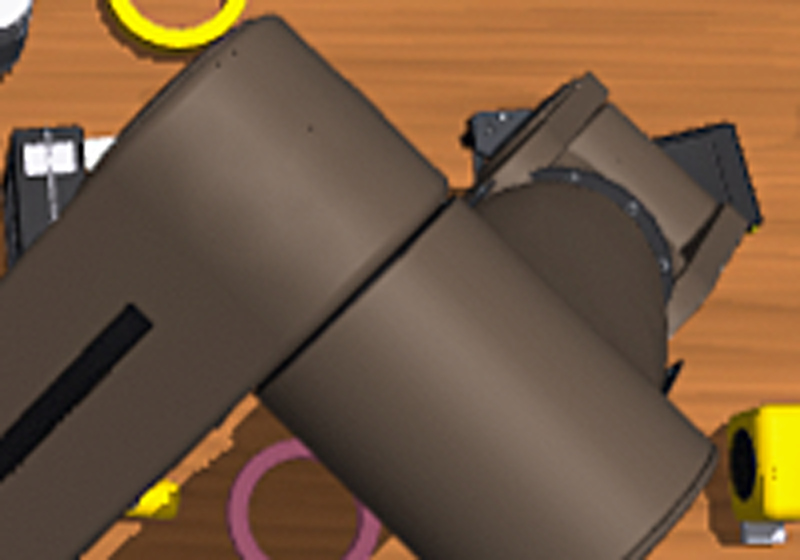

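The arm hides the roll in this picture, but the wrist force at rest is about 0.5 N. I back off, lift, and check the roll from the scene camera.

Emit:
apply_moves:
  increments:
    - [1, 0, 6, 0.4, 0]
    - [1, 0, 8, 0.5, 0]
    - [1, 0, 0, 0, 0]
    - [1, -20, 0, 0, 0]
    - [1, -40, 0, 0, 0]
    - [1, -45, 0, 0, 0]
    - [1, -45, 0, 0, 0]
    - [1, -45, 0, 0, 0]
    - [1, -45, 0, 0, 0]
    - [0.37, 0, 0, 0, 0]

```text
t: 7.5
eef_pos: [489.1, -372.3, 264.9]
tcp_rot: [-0.818, 1.561, -0.751]
ft_force: [-0.5, -0.5, -0.2]
opening: 0.044
```

```bash
python3 -c "
from h import *
go((491,-28,258),(491,-28,150))
c=snap('scene','pics/x5.png')
t=c['pixels'][200:360,90:360]; cv2.imwrite('pics/crop5.png',cv2.cvtColor(cv2.resize(t,None,fx=2.9,fy=2.9,interpolation=cv2.INTER_CUBIC),cv2.COLOR_RGB2BGR))
"
```

```text
t 7.5 p [ 489.1 -372.3  264.9] F [-0.5 -0.5 -0.2] op 0.04
axes [[0.007, -0.007, -1.0], [-0.067, 0.998, -0.007], [0.998, 0.067, 0.007]]
(491, -28, 258) tool shift [  4.6 343.5  25. ]
(491, -28, 150) tool shift [108.    0.8  -0.7]
```

View pics/crop5.png

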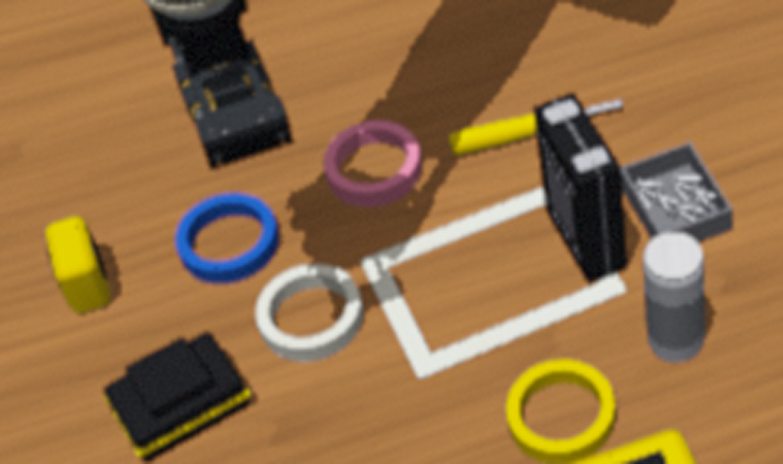

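The roll, at crop pixel (310,312), is now outside the bay's far end with a gap. I go behind the case, jaws about 60 mm open.

Emit:
apply_moves:
  increments:
    - [0.37, 0, 34, 2.3, 0]
    - [0.37, 0, 34, 2.3, 0]
    - [0.37, 0, 34, 2.3, 0]
    - [0.37, 0, 34, 2.3, 0]
    - [0.37, 0, 34, 2.3, 0]
    - [0.37, 0, 34, 2.3, 0]
    - [0.37, 0, 34, 2.3, 0]
    - [0.37, 0, 34, 2.3, 0]
    - [0.37, 0, 34, 2.3, 0]
    - [0.37, 0, 38, 2.3, 0]

```text
t: 8.55
eef_pos: [487.0, -25.3, 257.3]
tcp_rot: [2.878, 1.569, 2.945]
ft_force: [-0.0, -0.1, -0.2]
opening: 0.632
```

Emit:
apply_moves:
  increments:
    - [0.37, 0, 0, 0, 0]
    - [0.37, 0, 0, 0, 0]

```text
t: 8.75
eef_pos: [487.3, -26.0, 257.7]
tcp_rot: [2.948, 1.569, 3.017]
ft_force: [-0.7, -0.3, -0.5]
opening: 0.628
```

```bash
python3 -c "
from h import *
go((491,-28,150),(490,-40,150))
"
```

```text
t 8.75 p [487.3 -26.  257.7] F [-0.7 -0.3 -0.5] op 0.63
axes [[-0.002, 0.0, -1.0], [-0.069, 0.998, 0.0], [0.998, 0.069, -0.002]]
(491, -28, 150) tool shift [107.7  -2.3   3.7]
(490, -40, 150) tool shift [ -0.  -11.9  -1.8]
```

Emit:
apply_moves:
  increments:
    - [0.37, 30, -0.5, 1.2, 0]
    - [0.37, 30, -0.5, 1.2, 0]
    - [0.37, 30, -0.5, 1.2, 0]
    - [0.37, 18, -0.5, 0, 0]
    - [0.37, 0, 0, 0, 0]
    - [0.37, 0, -2, 0, 0]
    - [0.37, 0, -2, 0, 0]
    - [0.37, 0, -2, 0, 0]

```text
t: 9.55
eef_pos: [492.2, -34.9, 151.6]
tcp_rot: [-0.236, 1.569, -0.17]
ft_force: [0.8, -0.1, -1.0]
opening: 0.632
```

```bash
python3 -c "
from h import *
go()
c=snap('top','pics/x6.png'); d=imaging.read_camera('scene')
a=c['pixels'][160:290,290:420]; b=d['pixels'][200:330,230:360]
t=np.hstack([a,b]); cv2.imwrite('pics/crop6.png',cv2.cvtColor(cv2.resize(t,None,fx=3,fy=3,interpolation=cv2.INTER_CUBIC),cv2.COLOR_RGB2BGR))
"
```

```text
t 9.55 p [492.2 -34.9 151.6] F [ 0.8 -0.1 -1. ] op 0.63
axes [[0.002, -0.0, -1.0], [-0.067, 0.998, -0.0], [0.998, 0.067, 0.002]]
```

View pics/crop6.png

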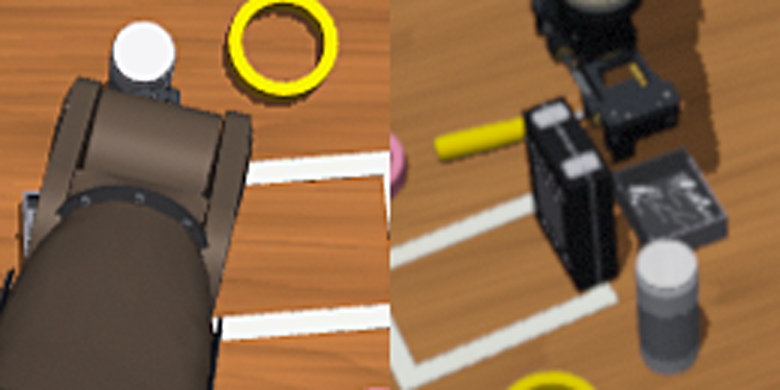

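In the scene crop the fingers, at about (620,140), are just behind the case's upper part, above the tray. I push slowly.

Emit:
apply_moves:
  increments:
    - [0.37, 0, -3, 0, 0]
    - [0.37, 0, -3, 0, 0]
    - [0.37, 0, -3, 0, 0]
    - [0.37, 0, -3, 0, 0]
    - [0.37, 0, -3, 0, 0]
    - [0.37, 0, -3, 0, 0]
    - [0.37, 0, -3, 0, 0]

```text
t: 10.35
eef_pos: [493.2, -55.6, 150.6]
tcp_rot: [1.699, 1.571, 1.766]
ft_force: [0.1, 1.1, -0.2]
opening: 0.633
```

```bash
python3 -c "
from h import *
go()
d=imaging.read_camera('scene')
b=d['pixels'][200:330,230:360]
cv2.imwrite('pics/crop7.png',cv2.cvtColor(cv2.resize(b,None,fx=4,fy=4,interpolation=cv2.INTER_CUBIC),cv2.COLOR_RGB2BGR))
"
```

```text
t 10.35 p [493.2 -55.6 150.6] F [ 0.1  1.1 -0.2] op 0.63
axes [[-0.0, 0.0, -1.0], [-0.067, 0.998, 0.0], [0.998, 0.067, -0.0]]
```

View pics/crop7.png

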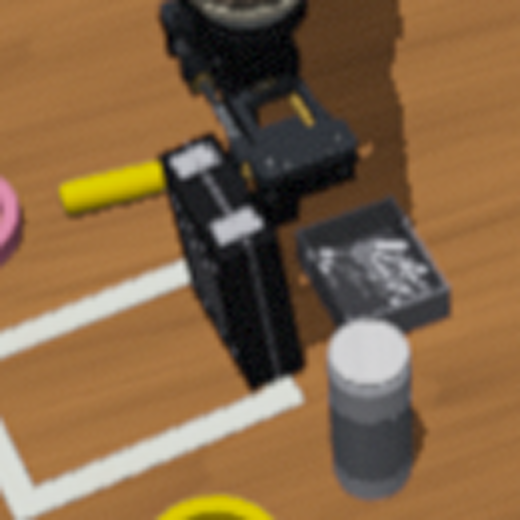

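The case is tilting about its lower edge, with its base still in place at about (275,375). I continue, then back away as it falls.

Emit:
apply_moves:
  increments:
    - [0.37, 0, -4, 0, 0]
    - [0.37, 0, -4, 0, 0]
    - [0.37, 0, -4, 0, 0]
    - [0.37, 0, -4, 0, 0]
    - [0.37, 0, -4, 0, 0]
    - [0.37, 0, -4, 0, 0]
    - [0.37, 0, -4, 0, 0]
    - [0.37, 0, -4, 0, 0]
    - [0.37, 0, -2, 0, 0]

```text
t: 11.3
eef_pos: [495.5, -89.7, 150.6]
tcp_rot: [0.091, 1.571, 0.158]
ft_force: [0.3, 0.1, -0.1]
opening: 0.634
```

Emit:
apply_moves:
  increments:
    - [0.37, 0, 0, 0, 0]
    - [0.37, 0, 0, 0, 0]
    - [0.37, 0, 0, 0, 0]

```text
t: 11.6
eef_pos: [495.5, -89.1, 150.6]
tcp_rot: [1.224, 1.571, 1.291]
ft_force: [-0.3, 0.5, 0.3]
opening: 0.634
```

```bash
python3 -c "
from h import *
go()
d=imaging.read_camera('scene')
b=d['pixels'][200:360,180:360]
cv2.imwrite('pics/crop8.png',cv2.cvtColor(cv2.resize(b,None,fx=3.5,fy=3.5,interpolation=cv2.INTER_CUBIC),cv2.COLOR_RGB2BGR))
"
```

```text
t 11.6 p [495.5 -89.1 150.6] F [-0.3  0.5  0.3] op 0.63
axes [[0.0, 0.0, -1.0], [-0.067, 0.998, 0.0], [0.998, 0.067, 0.0]]
```

View pics/crop8.png

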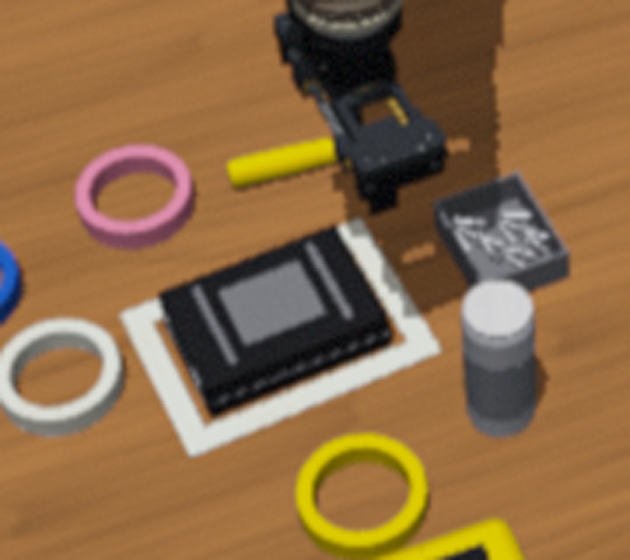

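The case lies flat inside the outline, with tape visible all around. The roll is outside. I retreat upward, then to +y.

Emit:
apply_moves:
  increments:
    - [0.37, -30, 0, 0, 0]
    - [0.37, -40, 0, 0, 0]
    - [0.37, -40, 0, 0, 0]
    - [0.37, 0, 30, 0, 0]
    - [0.37, 0, 45, 0, 0]
    - [0.37, 0, 45, 0, 0]
    - [0.37, 0, 45, 0, 0]
    - [0.37, 0, 45, 0, 0]
    - [0.37, 0, 45, 0, 0]
    - [0.37, 0, 45, 0, 0]

```text
t: 12.65
eef_pos: [474.8, 212.0, 260.8]
tcp_rot: [0.365, 1.57, 0.432]
ft_force: [1.0, -1.5, -0.4]
opening: 0.628
```

Emit:
apply_moves:
  increments:
    - [0.37, 0, 40, 0, 0]
    - [0.37, 0, 30, 0, 0]
    - [0.37, 0, 0, 0, 0]
    - [0.37, 0, 0, 0, 0]
    - [0.37, 0, 0, 0, 0]

```text
t: 13.15
eef_pos: [470.7, 279.2, 260.6]
tcp_rot: [-2.334, 1.571, -2.268]
ft_force: [1.2, -0.2, -1.1]
opening: 0.632
```

```bash
python3 -c "
from h import *
go()
c=snap('top','pics/x9.png')
b=c['pixels'][150:330,280:500]
cv2.imwrite('pics/crop9.png',cv2.cvtColor(cv2.resize(b,None,fx=3.3,fy=3.3,interpolation=cv2.INTER_CUBIC),cv2.COLOR_RGB2BGR))
"
```

```text
t 13.15 p [470.7 279.2 260.6] F [ 1.2 -0.2 -1.1] op 0.63
axes [[-0.0, -0.0, -1.0], [-0.067, 0.998, -0.0], [0.998, 0.067, -0.0]]
```

View pics/crop9.png

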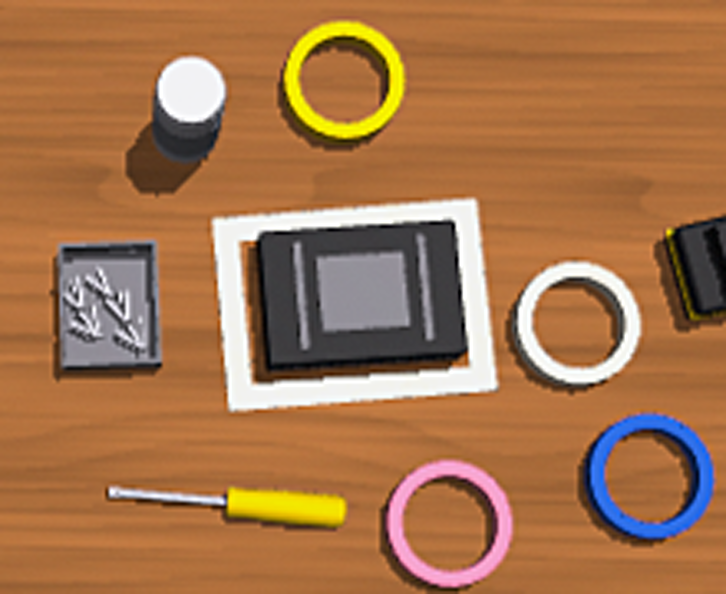

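The top view shows the case flat inside the outline. The roll, at crop (577,323), is clear of the tape, and the bystanders match the first crop, allowing for its 10-pixel shift. The arm is away.

```bash
python3 -c "
from h import *
print(env.job_done())"
```

```text
the job is handed in; nothing more can be done
None
```

The job is done and handed in at about 13 s of the 46 s allowed. No verdict was reported.

- **Roll:** I pushed the cream roll about 170 mm along the bench with a closed fingertip in its hole. It came to rest past the bay's far end, with bench visible between it and the tape. The push showed about 2 N at the wrist.
- **Case:** I pushed it slowly near the top with both fingers until it tipped over by itself. I did not touch it again after it fell.
- **Last checks:** The final top view shows the case flat inside the outline, with tape visible on all four sides. In the same view, the roll is fully outside and the tray, can, driver and other rings look unmoved. The battery and measure were only partly in view or out of it, and the flat case was outside it. The gripper was at y = 279 mm, z = 261 mm, touching nothing.

No check failed or disagreed. One top view during the push was blocked by the arm, so I checked the roll from the scene camera.

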